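Seat a flat-edged mould disc against its stop bar

ROBOT

A 6-joint arm with a two-finger parallel gripper is mounted at the origin on the work surface. World frame = base frame: x ahead of the robot, y to its left, z up, the work surface at z = 0. Lengths are in m, angles in rad, forces in N, time in s.
With the tool pointing down it reaches from about 0.225 to 0.725 m from the base axis. Payload 3.1 kg.
Tool frame: the origin (TCP) lies at the very end of the fingers, on their centre line; the grasp point (between the pads) lies 19 mm behind it; z points along the fingers, y is the direction in which the jaws open and shut (so a half turn about z gives the same grasp; the last joint's range is limited). The gripper opens to 85 mm and grips with 20 to 120 N. Pads are 22 mm wide; open, the fingers measure 114 mm over their backs; the gripper's body (76 mm by 85 mm) begins 54 mm behind the grasp point. The pads swing forward as they close: fully open they stand 13 mm farther back than shut.
Start: joints at [1.078, 0.048, 0.099, 1.622, 0, 1.443], TCP at [0.187, 0.49, 0.231] pointing down, gripper open.
Joint ranges: [-2.91, 2.91], [-0.99, 1.94], [-1.21, 1.42], [-2.12, 2.29], [-1.49, 1.47], [-3.14, 3.14]. Speed limits (rad/s): [2.79, 2.79, 3.14, 3.14, 3.14, 3.14].

INTERFACE

Orientations are given as a unit quaternion [x, y, z, w].
In Python, from workcell import arm, vision gives the robot as it stands. The module is installed in compiled form; this text tells all that it offers.
- The arm moves only by the tool play_rows, never from a script. Its arguments are lists of equal length, an entry for each row: "fingers": the opening, from -1 (shut) to 1 (fully open), so that 0 is half open; "slide": the shift along the tool's x, y, z in units of 25 mm (1.0 is 25 mm), a list of three; "rotation": the turn, a rotation vector about the tool's x, y, z in units of 8 degrees (1.0 is 8 degrees), a list of three. In form: {"fingers": [fingers, ...], "slide": [[x, y, z], ...], "rotation": [[rx, ry, rz], ...]}. A call has 1 to 8 rows; each row is the pose to reach, as a shift and turn from the pose measured when the call began, along the tool's axes at that moment; what a row does not reach only later rows make up. A row lasts 1/10 s, in which the tool goes at most 50 mm and 8.59 degrees, less where a joint would pass 70% of its speed; a pose out of reach is approached as far as the arm can. A call with a gripper value outside its range is refused whole. The fingers move at their own pace and stop on an object; the grip force is fixed at half the most. Time passes only in rows, so rows that repeat a pose let the fingers close. It gives the time, the measured TCP pose, the force and the opening at its end, in the units of the state.
- arm.sense(): the state, without advancing time (a new reading comes with each control period).
- vision.read_camera(name): name is "side" or "top"; returns (picture, depth): 400x640x3 uint8, red, green, blue; 400x640 float32, m along the optical axis (not along the pixel's ray), 0 where there is no reading.
- vision.calibration(name): a dict with "fov_y" (degrees; the focal length in pixels is half the picture's height over the tangent of half this angle, whatever the lens; pixels are square), "cx", "cy" (the principal point, pixels), "k1" (the pictures are not rectified: a ray, as slopes to the right and down, at radius r is drawn at 1 + k1 r^2 times it, then the intrinsics apply), "eye" and "rotation" of the camera in the world. Camera axes: x right, y down, z forward; pixel columns grow to the right and rows downward; lengths in m; the calibration is good to about 2 mm. A picture is of the moment at which its call begins. calibration takes no time and is no camera call.
- arm.close_job(): hands the job in, once; it reports no verdict.
The state is a dict: "clock": time; "qpos": joint angles; "joint_vel": joint speeds; "effort": joint torques, N m; "tcp_pos": TCP position; "tcp_rot": TCP orientation; "ft_force": force on the tool from outside, world axes, zero at the start; "moment": the same for the moment, N m; "opening": finger opening in m.
Only numpy, scipy, OpenCV 4.12 (cv2) and the standard library are available. Lean on these libraries where they do the work, as an engineer would, in place of code of your own. Each camera call takes 0.05 s, during which the arm holds its last target. There are 200 camera calls.

TASK

The metal candy mould disc lies twisted in its nest: with a fingertip at its upright stud, turn the disc where it lies (do not lift it) until its flat edge faces the steel stop bar, then push it home (the bar is set a little nearer or farther each day: feel for it) so that the whole flat lies flush against the bar, and keep a light, steady push of about 8 to 12 N on the stud for half a second (anything over 20 N would mark its edge). Then swing the keeper arm fully round over the disc, to its stop, and let go, leaving the disc flush. Do not disturb the bottles and other things around.

Things in the scene. Friction and masses are not known exactly. Their poses are not given: they have to be found in the camera images.
- nest: Fixed nest: dark steel plate 190 (x) x 215 (y) x 10 mm, y from -85 to +130. Origin on the counter under the centre of the round pocket; x points to the stop bar (roughly away from the robot), z up. A low fence (inner radius 66, 8 thick, top 20 mm above the counter) bounds the pocket from 93 to 267 degrees from +x. The keeper's pivot post is at x 0, y +100 mm.
- bar: Fixed block carrying the adjustable stop bar. Origin: centre of its underside, at x +80, y 0, z +10 mm of the nest. The bar, 90 mm (y), top 24 mm above the counter, square to the nest's x, is clamped with its face anywhere from x = +58 to +65 mm of the nest, different each time: this pose does not tell, so feel (or look) for it. A strip on it springs out 2 mm (0.4 N); pressed in, it is rigid.
- disc: Loose bright metal disc, about 0.36 kg, diameter 120, thickness 12 mm, lying on the plate (top 22 mm above the counter), one straight flat cut 46 mm from the centre. Origin: centre of its underside; x points from there square to the flat; z up. It slides with 1 to 3 N (turning: to 10 N); pushed high or hard it tips. Seated, its centre is at x = +12 to +19 mm of the nest ; it stays by friction.
- disc_flat (a point): Middle of the disc's flat edge (77 mm long), 6 mm above the disc's underside, 46 mm from its centre. At the start the flat faces 54 to 140 degrees anticlockwise (from above) of the direction to the bar, so the short way home is clockwise; either way is allowed.
- stud_top (a point): Centre of the top of the disc's round black upright finger stud: 16 mm in diameter, 24 mm tall (top 46 mm above the counter), at x -42 mm, y 0 of the disc, opposite the flat; so it is on the side away from the bar when the disc is seated.
- keeper (a joint): Angle of the keeper arm, a steel bar 62 x 16 x 7 mm (underside 27, top 34 mm above the counter) swinging level about a vertical axis at x 0, y +100 mm of the nest. 0: open, pointing to the nest's -x; it grows anticlockwise from above to its stop at 1.57, where it points to -y, over the disc's edge. Starts at 0 to 0.25; light friction (about 1 N at its peg); stays where left.
- keeper_peg (a point): Centre of the top of the black upright peg on the keeper arm, 14 mm in diameter, 24 mm tall, top 58 mm above the counter, 50 mm from the pivot.
- dropper_a: Bystander: small dropper bottle, 28 mm in diameter, 83 mm tall, standing on the counter just to the right of the nest. Origin under its centre.
- dropper_b: Bystander: the same kind of dropper bottle, standing on the counter beyond the nest's far right corner. Origin under its centre.
- dish: Bystander: ceramic dish, 68 mm across, 24 mm tall, beyond the stop bar. Origin under its centre.
- spoon: Bystander: spoon lying to the left of the nest, beyond the keeper's pivot.
- squeeze: Bystander: squeeze bottle, 68 mm in diameter, 180 mm tall, far to the right. Origin under its centre.
- cup: Bystander: clear cup, 76 mm across, 85 mm tall, far to the left. Origin under its centre.
- jar: Bystander: glass jar, 72 mm across, 90 mm tall, far to the left. Origin under its centre.
There are look-alikes about, which are no part of the job. What is shaped like the disc but yellow is not meant.

How it is judged:
By the outcome, as a careful person would: the job done as asked, in the order asked, and still so for the second after the job is handed in, with the robot touching nothing.
It also fails if it takes over 72 s, if anything falls off the work surface, if the arm or the gripper's body presses on something with over 40 N, if the wrist force passes 120 N, or if a joint passes its speed limit or range.

## Working session

There is one attempt and no reset: what is moved stays moved. The work goes in short steps, Python scripts to look and compute and a tool call to move; the robot and the scene stay as the last step left them, time stands still between calls to the robot, and variables do not carry over. Pictures are saved under pics/ and viewed, about 8 in all and at most 12, crops included, and the job is handed in when it is done.

Besides the shell and the picture viewer there is one more tool, called after "Request:" by a JSON object that holds its "api" and its "payload". play_rows: Moves the arm, as the interface text tells. Its arguments: {"type":"object","properties":{"fingers":{"type":"array","items":{"type":"number"}},"slide":{"type":"array","items":{"type":"array","items":{"type":"number"}}},"rotation":{"type":"array","items":{"type":"array","items":{"type":"number"}}}},"required":["fingers","slide","rotation"]}

```bash
mkdir -p pics; cat > h.py <<'E'
import numpy as np, cv2
from workcell import arm, vision
def cam(n):
    c=vision.calibration(n); f=200/np.tan(np.radians(c['fov_y'])/2)
    return c,f,np.array(c['eye']),np.array(c['rotation'])
def ray(n,u,v):
    c,f,e,R=cam(n); x=(u-c['cx'])/f; y=(v-c['cy'])/f
    K=np.eye(3); 
    p=np.array([x,y]); q=p.copy()
    for _ in range(30): q=p/(1+c['k1']*(q@q))
    return e,R@np.array([q[0],q[1],1.])
def onz(n,u,v,z):
    e,d=ray(n,u,v); return e+d*(z-e[2])/d[2]
def proj(n,P):
    c,f,e,R=cam(n); p=R.T@(np.array(P)-e); q=p[:2]/p[2]; q=q*(1+c['k1']*(q@q)); return q*f+[c['cx'],c['cy']]
E
python3 - <<'E'
from h import *
for n in('top','side'):
    im,d=vision.read_camera(n); cv2.imwrite(f'pics/{n}0.png',im[:,:,::-1]); np.save(f'{n}0.npy',d); print(vision.calibration(n))
s=arm.sense(); print(s)
E
```

```text
{'fov_y': 54.91707537378224, 'cx': 320.9204768894554, 'cy': 198.62584840167713, 'k1': -0.06571631494656524, 'eye': array([0.45625683, 0.00429157, 1.2353978 ]), 'rotation': array([ 0.71491857, -0.69814521,  0.02981262, -0.02441127])}
{'fov_y': 55.61462416224059, 'cx': 317.2048702650801, 'cy': 198.0442312262703, 'k1': -0.034331310065923604, 'eye': array([ 0.29767414, -0.83275257,  0.76193469]), 'rotation': array([ 0.88821293, -0.12523095,  0.07164082, -0.43619101])}
{'clock': 0.1, 'qpos': array([1.07819568e+00, 4.86629689e-02, 9.77102170e-02, 1.62197723e+00,
       1.05848134e-06, 1.44300968e+00]), 'joint_vel': array([-1.46626687e-05, -3.56855040e-04,  1.92401725e-03,  2.41777277e-03,
        8.74043338e-04, -1.87850833e-04]), 'effort': array([ 2.26625598e-03, -3.39850688e+01,  3.20935857e+01,  1.57234131e-02,
       -9.92510923e-05, -9.17298621e-06]), 'tcp_pos': array([0.18704617, 0.48995253, 0.23021913]), 'tcp_rot': array([ 1.81397059e-01,  9.83409360e-01, -1.01575019e-03, -3.26145382e-04]), 'ft_force': array([-0.42798128,  0.81424925, -0.32973865]), 'moment': array([ 0.05701948, -0.01093205,  0.00288868]), 'opening': 0.08528887525735303}
```

View pics/top0.png

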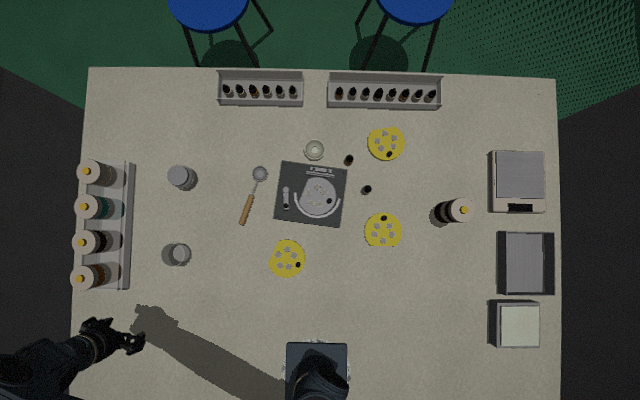

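View pics/side0.png

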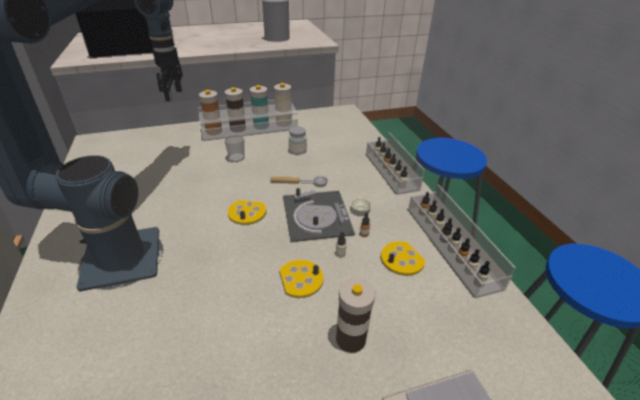

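The metal disc is at about (318,197) in the dark nest in the top view, with its stud near (328,201). The look-alikes are the yellow discs at (386,143), (383,230) and (287,259), which I reject. The keeper is at about (286,198). Next is one close crop to check this.

```bash
sed -i "s/^import numpy.*/&\nfrom scipy.spatial.transform import Rotation as Rn/; s/np.array(c\['rotation'\])/Rn.from_quat(c['rotation']).as_matrix()/" h.py
python3 - <<'E'
from h import *
a=cv2.imread('pics/top0.png')[150:240,255:385]; a=cv2.resize(a,None,fx=6,fy=6,interpolation=cv2.INTER_CUBIC); cv2.imwrite('pics/c0.png',a)
g=cv2.imread('pics/top0.png'); 
hsv=cv2.cvtColor(g,cv2.COLOR_BGR2HSV)
print(onz('top',320,345,0), onz('top',318,197,.022))
m=(g.max(2)<85)&(g.max(2)>=0); m=m.astype(np.uint8)*255; m[:150]=0;m[240:]=0;m[:,:255]=0;m[:,355:]=0
m=cv2.morphologyEx(m,cv2.MORPH_CLOSE,np.ones((15,15)))
c=max(cv2.findContours(m,0,2)[0],key=cv2.contourArea); b=cv2.boxPoints(cv2.minAreaRect(c)); print(b)
P=np.array([onz('top',*p,.01) for p in b]);print(P.round(4)); print(np.linalg.norm(np.diff(P,axis=0),axis=1))
E
```

```text
[ 0.08779008 -0.01198498  0.        ] [0.55455057 0.00546531 0.022     ]
[[255. 155.]
 [352. 155.]
 [352. 227.]
 [255. 227.]]
[[ 0.6865  0.2119  0.01  ]
 [ 0.6941 -0.101   0.01  ]
 [ 0.4624 -0.1049  0.01  ]
 [ 0.4551  0.2034  0.01  ]]
[0.31296837 0.23173227 0.30834182]
```

View pics/c0.png

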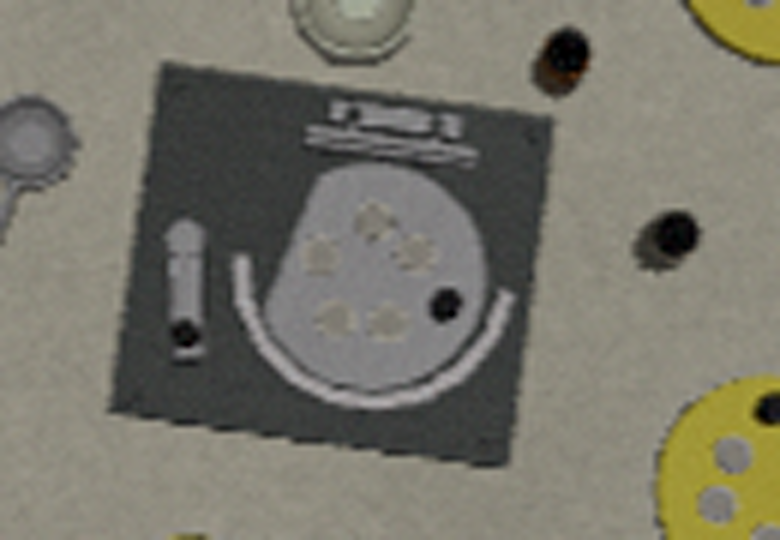

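The crop confirms a bright metal disc with its flat facing left, at about (295,240) in the crop. Its stud is at (446,305), the keeper peg at (185,333), the pivot at (184,237) and dropper_a at (675,235).

```bash
python3 - <<'E'
from h import *
T=lambda x,y,z: onz('top',255+(x-2.5)/6,150+(y-2.5)/6,z)
C=np.array([T(163,63,.01),T(552,118,.01),T(508,468,.01),T(108,410,.01)])[:,:2]
N=np.array([[95,130],[95,-85],[-95,-85],[-95,130]])/1000.
A=N-N.mean(0);B=C-C.mean(0);th=np.arctan2((A[:,0]*B[:,1]-A[:,1]*B[:,0]).sum(),(A*B).sum())
R=np.array([[np.cos(th),-np.sin(th)],[np.sin(th),np.cos(th)]]); o=C.mean(0)-R@N.mean(0)
print('nest',o,np.degrees(th),'resid mm',(1000*(C-o-N@R.T)).round(1).tolist())
tn=lambda p:(1000*R.T@(p[:2]-o)).round(1)
for n,p in dict(stud=T(446,305,.046),peg=T(185,333,.058),pivot=T(184,237,.034),flat1=T(328,172,.022),flat2=T(266,305,.022),dropA=T(675,235,.083),dropB=T(568,48,.083),barR=T(478,160,.024),barL=T(306,138,.024),discR=T(486,270,.022),discB=T(370,390,.022),disctop=T(390,163,.022),fenL=T(241,258,.02)).items(): print(n,p[:2].round(4),'nest',tn(p))
np.savez('nest.npz',o=o,th=th)
s=arm.sense();M=Rn.from_quat(s['tcp_rot']).as_matrix();print(M.round(3))
E
```

```text
nest [0.5634123 0.0088345] -6.7050277767755375 resid mm [[-1.0, -1.8], [-0.6, 2.4], [0.5, 0.1], [1.1, -0.7]]
stud [ 0.5428 -0.0286] nest [-16.1 -39.6]
peg [0.5244 0.1046] nest [-49.9  90.6]
pivot [0.576  0.1087] nest [  0.8 100.7]
flat1 [0.6136 0.0347] nest [46.8 31.5]
flat2 [0.5423 0.0655] nest [-27.6  53.8]
dropA [ 0.5781 -0.1419] nest [  32.2 -148. ]
dropB [ 0.6718 -0.0865] nest [118.8 -82. ]
barR [ 0.6217 -0.0445] nest [ 64.1 -46.2]
barL [0.6312 0.0467] nest [62.9 45.5]
discR [ 0.5636 -0.05  ] nest [  7.  -58.4]
discB [0.4988 0.0096] nest [-64.2  -6.7]
disctop [0.6192 0.002 ] nest [56.2 -0.3]
fenL [0.567  0.0795] nest [-4.7 70.6]
[[-0.934  0.357 -0.001]
 [ 0.357  0.934 -0.002]
 [ 0.    -0.002 -1.   ]]
```

Request:
{"api": "play_rows", "payload": {"fingers": [0,0,0,0,0,0,0,0], "slide": [[-20.7,-14.3,1],[-20.7,-14.3,1],[-20.7,-14.3,1],[-20.7,-14.3,1],[-20.7,-14.3,1],[-20.7,-14.3,1],[-20.7,-14.3,1],[-20.7,-14.3,1]], "rotation": [[0,0,0],[0,0,0],[0,0,0],[0,0,0],[0,0,0],[0,0,0],[0,0,0],[0,0,0]]}}

```text
clock: 0.9
tcp_pos: [0.4137, 0.1588, 0.2147]
tcp_rot: [0.181, 0.983, -0.001, -0.0]
ft_force: [1.2, 0.7, 0.2]
opening: 0.0432
```

```bash
cat >> h.py <<'E'
z=np.load('nest.npz') if __import__('os').path.exists('nest.npz') else None
def st(target_nest=None,zt=None,jaw=None):
    s=arm.sense(); M=Rn.from_quat(s['tcp_rot']).as_matrix(); p=s['tcp_pos']; th=float(z['th']); o=z['o']
    R=np.array([[np.cos(th),-np.sin(th)],[np.sin(th),np.cos(th)]])
    pn=R.T@(p[:2]-o)*1000; ja=np.degrees(np.arctan2(M[1,1],M[0,1])-th)
    F=s['ft_force']; print('t',round(s['clock'],2),'nest',pn.round(1),'z',round(p[2]*1000,1),'jaw',round(ja,1),'F nest',(R.T@F[:2]).round(1),round(F[2],1),'open',round(s['opening']*1000,1),'q5,6',s['qpos'][4:].round(2),'tilt',np.degrees(np.arccos(-M[2,2])).round(2))
    # tool units for +1mm nest x, +1mm nest y
    for n,v in(('nx',R[:,0]),('ny',R[:,1])): print(n,(M.T@np.r_[v,0]/25).round(4))
    if target_nest is not None:
        w=np.r_[R@(np.array(target_nest)/1000)+o,zt/1000]; print('slide',(M.T@(w-p)/.025).round(3),'rot z', None if jaw is None else round(-((jaw-ja+90)%180-90)/8,2))
E
python3 -c "
from h import *
st((-16,-41),100,-17)"
```

```text
t 0.9 nest [-166.2  131.5] z 214.7 jaw 75.8 F nest [1.1 0.8] 0.2 open 43.2 q5,6 [-0.    0.58] tilt 0.12
nx [-0.0388  0.0098 -0.    ]
ny [ 0.0098  0.0388 -0.0001]
slide [-7.52  -5.206  4.594] rot z -10.9
```

Request:
{"api": "play_rows", "payload": {"fingers": [0,0,0,0,0,0,0,0], "slide": [[-7.5,-5.2,2],[-7.5,-5.2,2],[-7.5,-5.2,2],[-7.5,-5.2,2],[-7.5,-5.2,2],[-7.5,-5.2,2],[-7.5,-5.2,2],[-7.5,-5.2,2]], "rotation": [[0,0,-1],[0,0,-2],[0,0,-3],[0,0,-4],[0,0,-5],[0,0,-6],[0,0,-7],[0,0,-8]]}}

```text
clock: 1.7
tcp_pos: [0.542, -0.0302, 0.1636]
tcp_rot: [-0.369, 0.929, 0.0, -0.002]
ft_force: [0.3, 0.4, 0.4]
opening: 0.0425
```

```bash
python3 -c "
from h import *
st((-16,-41),70,-17)"
```

```text
t 1.7 nest [-16.7 -41.3] z 163.6 jaw 140.1 F nest [0.2 0.4] 0.4 open 42.5 q5,6 [-0.   -0.93] tilt 0.22
nx [-0.0257 -0.0307 -0.0001]
ny [-0.0307  0.0257 -0.0001]
slide [-0.041 -0.021  3.743] rot z -2.87
```

Request:
{"api": "play_rows", "payload": {"fingers": [0,0,0,0,0,0], "slide": [[0,0,1],[0,0,2.5],[0,0,3.7],[0,0,3.7],[0,0,3.7],[0,0,3.7]], "rotation": [[0,0,-1],[0,0,-2],[0,0,-2.9],[0,0,-2.9],[0,0,-2.9],[0,0,-2.9]]}}

```text
clock: 2.3
tcp_pos: [0.5431, -0.0306, 0.0732]
tcp_rot: [-0.548, 0.837, -0.001, -0.001]
ft_force: [0.4, -0.3, -0.1]
opening: 0.0429
```

```bash
python3 -c "
from h import *
st((-16,-41),27,-17)
im,d=vision.read_camera('side'); p=proj('side',[*arm.sense()['tcp_pos'][:2],.046]); print(p)
u,v=p.astype(int); cv2.imwrite('pics/s1.png',cv2.resize(im[v-50:v+50,u-65:u+65,::-1],None,fx=6,fy=6,interpolation=cv2.INTER_CUBIC))"
```

```text
t 2.3 nest [-15.6 -41.5] z 73.2 jaw 163.2 F nest [ 0.4 -0.2] -0.1 open 42.9 q5,6 [-0.   -1.34] tilt 0.1
nx [-0.0116 -0.0383 -0.    ]
ny [-0.0383  0.0116 -0.0001]
slide [-0.019  0.022  1.846] rot z 0.02
[315.15914524 217.51755782]
```

View pics/s1.png

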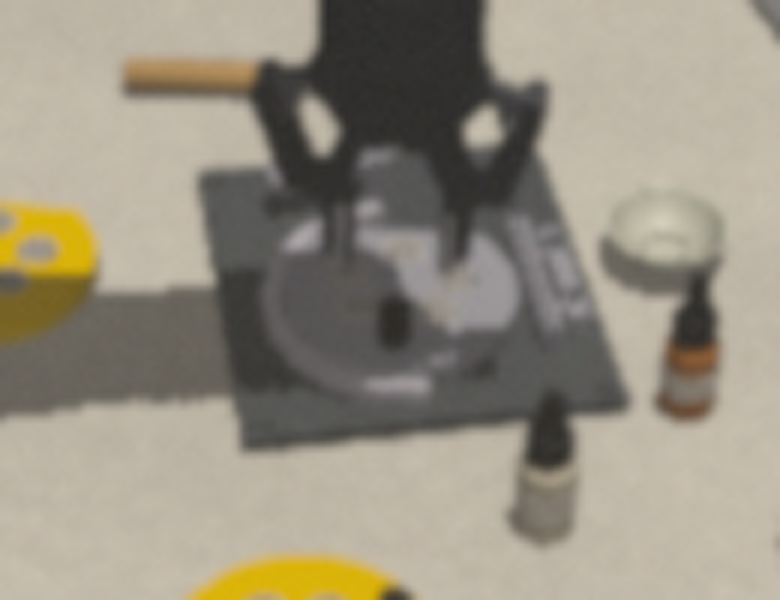

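The stud top is at crop (393,298), within about 1 mm of the projected tool axis at (390,303), and it sits centred between the fingers. I'll descend and grip.

Request:
{"api": "play_rows", "payload": {"fingers": [0,0,0,0,0,0], "slide": [[0,0,0.6],[0,0,1.2],[0,0,1.7],[0,0,1.76],[0,0,1.76],[0,0,1.76]], "rotation": [[0,0,0],[0,0,0],[0,0,0],[0,0,0],[0,0,0],[0,0,0]]}}

```text
clock: 2.95
tcp_pos: [0.5436, -0.0308, 0.0297]
tcp_rot: [-0.548, 0.836, -0.001, -0.0]
ft_force: [0.4, 0.3, 0.3]
opening: 0.0423
```

Request:
{"api": "play_rows", "payload": {"fingers": [-0.4,-0.55,-0.75,-0.75,-0.75,-0.75], "slide": [[0,0,0],[0,0,0],[0,0,0],[0,0,0],[0,0,0],[0,0,0]], "rotation": [[0,0,0],[0,0,0],[0,0,0],[0,0,0],[0,0,0],[0,0,0]]}}

```text
clock: 3.55
tcp_pos: [0.5439, -0.0309, 0.0304]
tcp_rot: [-0.548, 0.836, -0.001, 0.0]
ft_force: [-1.5, -0.1, 5.7]
opening: 0.0133
```

```bash
python3 -c "
from h import *
st()"
```

```text
t 3.55 nest [-14.7 -41.7] z 30.4 jaw 163.2 F nest [-1.4 -0.2] 5.7 open 13.3 q5,6 [-0.   -1.34] tilt 0.16
nx [-0.0116 -0.0383  0.0001]
ny [-0.0383  0.0116 -0.0001]
```

Request:
{"api": "play_rows", "payload": {"fingers": [-0.75,-0.75,-0.75], "slide": [[0,0,-0.03],[0,0,-0.03],[0,0,-0.03]], "rotation": [[0,0,0],[0,0,0],[0,0,0]]}}

```text
clock: 3.85
tcp_pos: [0.5438, -0.0307, 0.0306]
tcp_rot: [-0.548, 0.836, -0.001, -0.0]
ft_force: [0.1, 0.4, -0.7]
opening: 0.0133
```

```bash
python3 -c "
from h import *
st()
im,d=vision.read_camera('side'); p=proj('side',[*arm.sense()['tcp_pos'][:2],.046]); print(p)
u,v=p.astype(int); cv2.imwrite('pics/s2.png',cv2.resize(im[v-40:v+35,u-50:u+50,::-1],None,fx=7,fy=7,interpolation=cv2.INTER_CUBIC))"
```

```text
t 3.85 nest [-14.9 -41.6] z 30.6 jaw 163.2 F nest [0.1 0.4] -0.7 open 13.3 q5,6 [-0.   -1.34] tilt 0.13
nx [-0.0116 -0.0383  0.0001]
ny [-0.0383  0.0116 -0.0001]
[315.28703258 217.51593616]
```

View pics/s2.png

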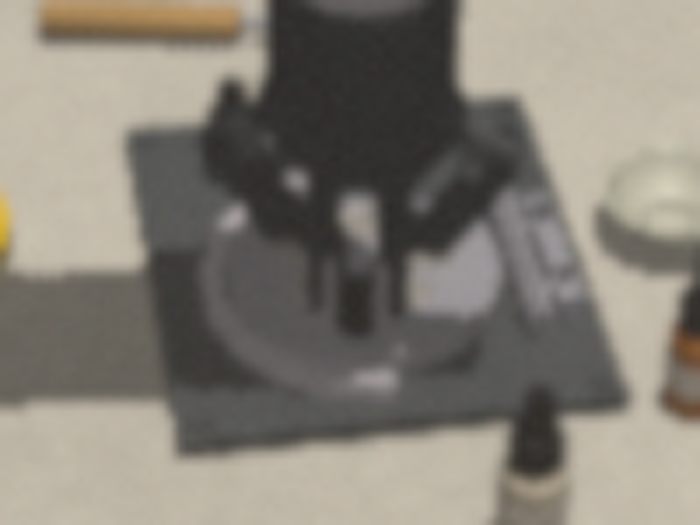

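The fingertips are on both sides of the stud, and the disc and nest are undisturbed. The opening is blocked at 13 mm, so the stud is held. I'll plan the turn now.

```bash
cat > arc.py <<'E'
from h import *
import sys
# args: phi now, phi end of call, centre at end x y, rows; arc offsets for the tool holding the stud
p0,p1,cx,cy,n=map(float,sys.argv[1:]); n=int(n)
st(); s=arm.sense(); th=float(z['th']); M=Rn.from_quat(s['tcp_rot']).as_matrix()
R=np.array([[np.cos(th),-np.sin(th)],[np.sin(th),np.cos(th)]]); P=R.T@(s['tcp_pos'][:2]-z['o'])*1000
u=lambda a:np.array([np.cos(np.radians(a)),np.sin(np.radians(a))])
c0=P+42*u(p0); print('centre',c0)
for k in range(1,n+1):
    f=k/n; a=p0+(p1-p0)*f; d=c0+(np.array([cx,cy])-c0)*f-42*u(a)-P
    v=M.T@np.r_[R@d,0]/25; print([*v[:2].round(2),0],[0,0,round((p0-a)/8,2)])
E
python3 arc.py 73 50 3 -0.5 6
```

```text
t 3.9 nest [-14.9 -41.6] z 30.6 jaw 163.2 F nest [0.8 0.4] -0.9 open 13.6 q5,6 [-0.   -1.34] tilt 0.13
nx [-0.0116 -0.0383  0.0001]
ny [-0.0383  0.0116 -0.0001]
centre [-2.58922572 -1.43767852]
[np.float64(-0.02), np.float64(0.08), 0] [0, 0, 0.48]
[np.float64(-0.05), np.float64(0.16), 0] [0, 0, 0.96]
[np.float64(-0.09), np.float64(0.23), 0] [0, 0, 1.44]
[np.float64(-0.13), np.float64(0.31), 0] [0, 0, 1.92]
[np.float64(-0.18), np.float64(0.38), 0] [0, 0, 2.4]
[np.float64(-0.24), np.float64(0.45), 0] [0, 0, 2.88]
```

Request:
{"api": "play_rows", "payload": {"fingers": [-0.75,-0.75,-0.75,-0.75,-0.75,-0.75,-0.75], "slide": [[-0.02,0.08,0],[-0.05,0.16,0],[-0.09,0.23,0],[-0.13,0.31,0],[-0.18,0.38,0],[-0.24,0.45,0],[-0.24,0.45,0]], "rotation": [[0,0,0.48],[0,0,0.96],[0,0,1.44],[0,0,1.92],[0,0,2.4],[0,0,2.88],[0,0,2.88]]}}

```text
clock: 4.6
tcp_pos: [0.5352, -0.0205, 0.0305]
tcp_rot: [-0.37, 0.929, -0.001, -0.0]
ft_force: [-2.4, 0.5, 2.1]
opening: 0.0135
```

```bash
python3 arc.py 50 20 6 0 7
python3 - <<'E'
from h import *
im,d=vision.read_camera('side'); p=proj('side',[*arm.sense()['tcp_pos'][:2],.046]); print(p)
u,v=p.astype(int); cv2.imwrite('pics/s3.png',cv2.resize(im[v-40:v+35,u-50:u+50,::-1],None,fx=7,fy=7,interpolation=cv2.INTER_CUBIC))
E
```

```text
t 4.6 nest [-24.6 -32.4] z 30.5 jaw 140.2 F nest [-2.5  0.2] 2.1 open 13.5 q5,6 [-0.   -0.92] tilt 0.1
nx [-0.0256 -0.0307  0.    ]
ny [-0.0307  0.0256 -0.0001]
centre [ 2.3795913 -0.2650993]
[np.float64(-0.02), np.float64(0.11), 0] [0, 0, 0.54]
[np.float64(-0.05), np.float64(0.22), 0] [0, 0, 1.07]
[np.float64(-0.09), np.float64(0.33), 0] [0, 0, 1.61]
[np.float64(-0.13), np.float64(0.44), 0] [0, 0, 2.14]
[np.float64(-0.19), np.float64(0.54), 0] [0, 0, 2.68]
[np.float64(-0.25), np.float64(0.64), 0] [0, 0, 3.21]
[np.float64(-0.33), np.float64(0.73), 0] [0, 0, 3.75]
[311.47607554 215.82693507]
```

View pics/s3.png

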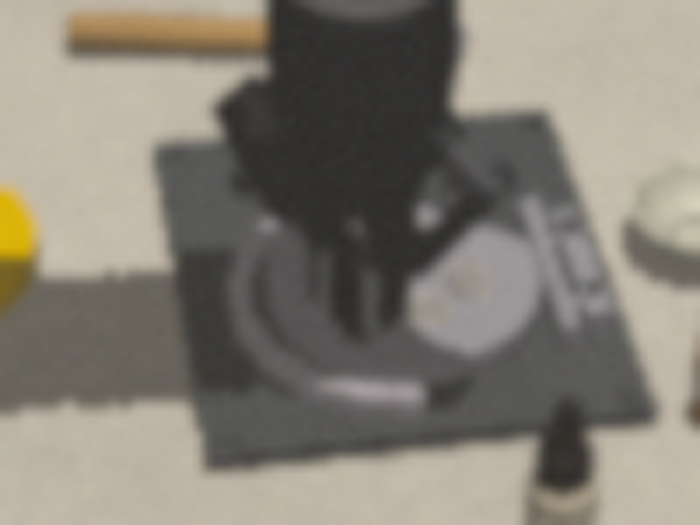

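The disc has followed: its near edge cleared the fence by (430,390) and the flat has turned. I'll continue.

Request:
{"api": "play_rows", "payload": {"fingers": [-0.75,-0.75,-0.75,-0.75,-0.75,-0.75,-0.75,-0.75], "slide": [[-0.02,0.11,0],[-0.05,0.22,0],[-0.09,0.33,0],[-0.13,0.44,0],[-0.19,0.54,0],[-0.25,0.64,0],[-0.33,0.73,0],[-0.33,0.73,0]], "rotation": [[0,0,0.54],[0,0,1.07],[0,0,1.61],[0,0,2.14],[0,0,2.68],[0,0,3.21],[0,0,3.75],[0,0,3.75]]}}

```text
clock: 5.45
tcp_pos: [0.5265, 0.0001, 0.0305]
tcp_rot: [-0.119, 0.993, 0.001, -0.002]
ft_force: [-5.4, 2.8, 5.0]
opening: 0.0133
```

```bash
python3 arc.py 20 0 7 0 5
```

```text
t 5.45 nest [-35.6 -13. ] z 30.5 jaw 110.4 F nest [-5.7  2.2] 5.0 open 13.3 q5,6 [ 0.   -0.37] tilt 0.27
nx [-0.0375 -0.0139 -0.0002]
ny [-0.0139  0.0375  0.    ]
centre [3.82364937 1.36647963]
[np.float64(-0.02), np.float64(0.1), 0] [0, 0, 0.5]
[np.float64(-0.06), np.float64(0.2), 0] [0, 0, 1.0]
[np.float64(-0.1), np.float64(0.29), 0] [0, 0, 1.5]
[np.float64(-0.15), np.float64(0.39), 0] [0, 0, 2.0]
[np.float64(-0.2), np.float64(0.48), 0] [0, 0, 2.5]
```

Request:
{"api": "play_rows", "payload": {"fingers": [-0.75,-0.75,-0.75,-0.75,-0.75,-0.75,-0.75], "slide": [[0.03,0.12,0],[0,0.23,0],[-0.03,0.32,0],[-0.08,0.42,0],[-0.12,0.51,0],[-0.12,0.51,0],[-0.12,0.51,0]], "rotation": [[0,0,0.5],[0,0,1.0],[0,0,1.5],[0,0,2.0],[0,0,2.5],[0,0,2.5],[0,0,2.5]]}}

```text
clock: 6.15
tcp_pos: [0.5267, 0.0136, 0.0306]
tcp_rot: [0.054, 0.999, 0.001, -0.002]
ft_force: [-0.6, 2.2, 0.6]
opening: 0.0134
```

```bash
python3 arc.py 0 0 5 0 1; python3 - <<'E'
from h import *
im,d=vision.read_camera('top'); cv2.imwrite('pics/t4.png',cv2.resize(im[150:240,255:385,::-1],None,fx=6,fy=6,interpolation=cv2.INTER_CUBIC))
E
```

```text
t 6.15 nest [-37.    0.5] z 30.6 jaw 90.5 F nest [-0.8  2.1] 0.6 open 13.4 q5,6 [0.   0.01] tilt 0.26
nx [-0.04   -0.0003 -0.0002]
ny [-0.0003  0.04    0.0001]
centre [5.00974082 0.4502217 ]
[np.float64(0.0), np.float64(-0.02), 0] [0, 0, 0.0]
```

View pics/t4.png

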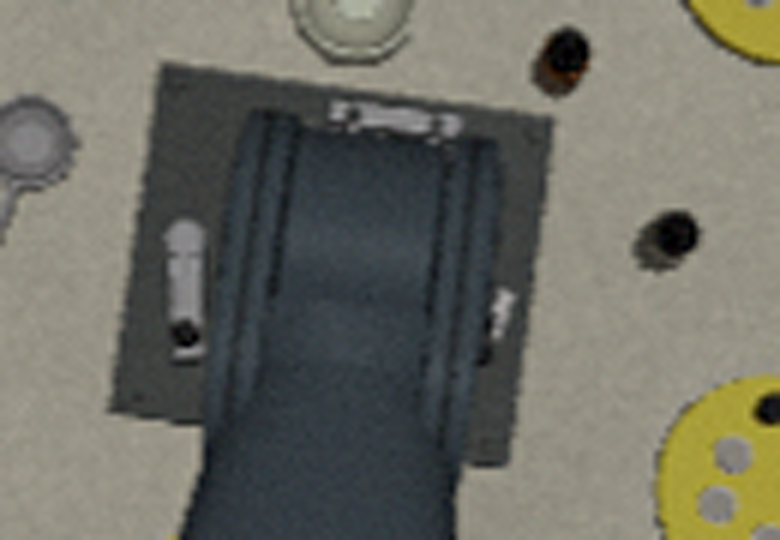

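Request:
{"api": "play_rows", "payload": {"fingers": [-0.5,-0.2,-0.2,-0.2,-0.2,-0.2,-0.2,-0.2], "slide": [[0,0,0],[0,0,0],[0,0,0],[0,0,0],[0,0,-0.5],[0,0,-1.2],[0,0,-1.8],[0,0,-1.8]], "rotation": [[0,0,0],[0,0,0],[0,0,0],[0,0,0],[0,0,0],[0,0,0],[0,0,0],[0,0,0]]}}

```text
clock: 7.0
tcp_pos: [0.5295, 0.0132, 0.0794]
tcp_rot: [0.054, 0.999, 0.001, 0.001]
ft_force: [0.9, 0.4, 0.2]
opening: 0.0341
```

Request:
{"api": "play_rows", "payload": {"fingers": [-1,-1,-1,-1,-1,-1], "slide": [[2,0,0],[4,0,0],[4.2,0,0],[4.2,0,0],[4.2,0,0],[4.2,0,0]], "rotation": [[0,0,0],[0,0,0],[0,0,0],[0,0,0],[0,0,0],[0,0,0]]}}

```text
clock: 7.6
tcp_pos: [0.4271, 0.0243, 0.08]
tcp_rot: [0.054, 0.999, 0.001, 0.003]
ft_force: [-0.6, 0.9, -0.6]
opening: -0.0002
```

```bash
python3 - <<'E'
from h import *
st((-72,0),27,90)
im,d=vision.read_camera('top'); cv2.imwrite('pics/t5.png',cv2.resize(im[160:225,280:360,::-1],None,fx=9,fy=9,interpolation=cv2.INTER_CUBIC))
E
```

```text
t 7.6 nest [-137.2   -0.6] z 80.0 jaw 90.5 F nest [-0.7  0.8] -0.6 open -0.2 q5,6 [0.   0.01] tilt 0.32
nx [-0.04   -0.0003  0.0002]
ny [-0.0003  0.04    0.0001]
slide [-2.597e+00 -2.000e-03  2.134e+00] rot z 0.06
```

View pics/t5.png

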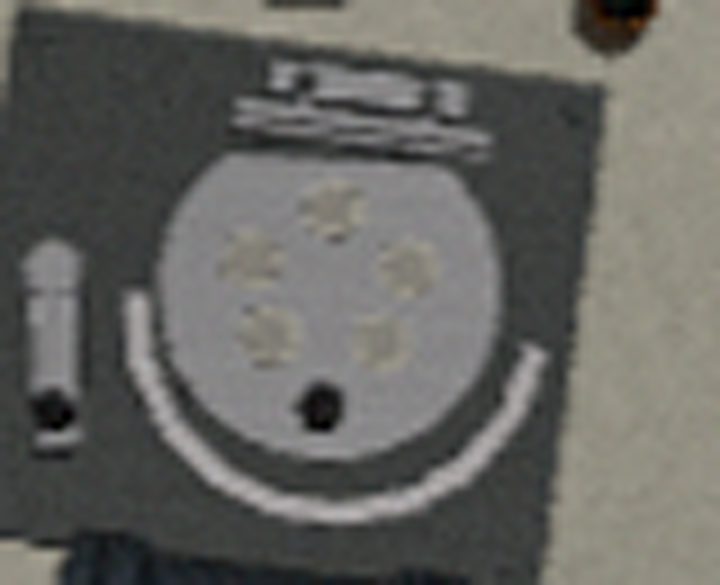

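The disc is now turned with its flat facing the bar, and the gap is a few mm. The stud is at crop (320,408), and the flat's angle is within about 2° of the bar's.

```bash
python3 - <<'E'
from h import *
th=float(z['th']);R=np.array([[np.cos(th),-np.sin(th)],[np.sin(th),np.cos(th)]])
for n,x,y,h in (('stud',320,408,.046),('f1',237,150,.022),('f2',440,170,.022),('b1',235,122,.024),('b2',488,160,.024),('peg',52,408,.058)):
    print(n,(R.T@(onz('top',280+(x-4)/9,160+(y-4)/9,h)[:2]-z['o'])*1000).round(1))
E
```

```text
stud [-35.8   0.8]
f1 [51.7 43. ]
f2 [ 54.8 -28.9]
b1 [61.2 45. ]
b2 [ 60.4 -45.2]
peg [-49.4  90.9]
```

Request:
{"api": "play_rows", "payload": {"fingers": [-1,-1,-1,-1,-1,-1,-1], "slide": [[-1.5,0.03,0],[-2.6,0.05,0.5],[-2.6,0.05,1.2],[-2.6,0.05,1.8],[-2.6,0.05,2.15],[-2.6,0.05,2.15],[-2.6,0.05,2.15]], "rotation": [[0,0,0.06],[0,0,0.06],[0,0,0.06],[0,0,0.06],[0,0,0.06],[0,0,0.06],[0,0,0.06]]}}

```text
clock: 8.35
tcp_pos: [0.4924, 0.0185, 0.0268]
tcp_rot: [0.059, 0.998, 0.001, 0.003]
ft_force: [-0.1, -0.0, -0.2]
opening: -0.0001
```

```bash
python3 -c "
from h import *
st((-56,0.6),27,90)"
```

```text
t 8.35 nest [-71.6   1.3] z 26.8 jaw 90.0 F nest [-0.1 -0. ] -0.2 open -0.1 q5,6 [0.   0.02] tilt 0.31
nx [-0.04    0.      0.0002]
ny [0.     0.04   0.0001]
slide [-0.625 -0.028 -0.004] rot z -0.0
```

Request:
{"api": "play_rows", "payload": {"fingers": [-1,-1,-1,-1,-1,-1,-1,-1], "slide": [[-0.1,-0.02,0],[-0.2,-0.02,0],[-0.3,-0.02,0],[-0.4,-0.02,0],[-0.5,-0.02,0],[-0.56,-0.02,0],[-0.62,-0.02,0],[-0.68,-0.02,0]], "rotation": [[0,0,0],[0,0,0],[0,0,0],[0,0,0],[0,0,0],[0,0,0],[0,0,0],[0,0,0]]}}

```text
clock: 9.15
tcp_pos: [0.5093, 0.016, 0.0268]
tcp_rot: [0.059, 0.998, 0.001, 0.002]
ft_force: [1.2, 0.4, -0.4]
opening: 0.0002
```

Request:
{"api": "play_rows", "payload": {"fingers": [-1,-1,-1,-1,-1], "slide": [[-0.04,0,0],[-0.08,0,0],[-0.12,0,0],[-0.16,0,0],[-0.16,0,0]], "rotation": [[0,0,0],[0,0,0],[0,0,0],[0,0,0],[0,0,0]]}}

```text
clock: 9.65
tcp_pos: [0.5131, 0.0156, 0.0266]
tcp_rot: [0.059, 0.998, 0.001, 0.002]
ft_force: [-2.3, 0.9, 0.8]
opening: -0.0001
```

```bash
python3 -c "
from h import *
st()"
```

```text
t 9.65 nest [-50.7   0.8] z 26.6 jaw 90.0 F nest [-2.4  0.6] 0.8 open -0.1 q5,6 [0.   0.02] tilt 0.28
nx [-0.04    0.      0.0002]
ny [0.     0.04   0.0001]
```

Request:
{"api": "play_rows", "payload": {"fingers": [-1,-1,-1,-1,-1], "slide": [[-0.02,0,0],[-0.04,0,0],[-0.06,0,0],[-0.08,0,0],[-0.08,0,0]], "rotation": [[0,0,0],[0,0,0],[0,0,0],[0,0,0],[0,0,0]]}}

```text
clock: 10.15
tcp_pos: [0.5151, 0.0154, 0.0266]
tcp_rot: [0.059, 0.998, 0.001, 0.002]
ft_force: [-4.0, 0.6, 2.1]
opening: 0.0002
```

Request:
{"api": "play_rows", "payload": {"fingers": [-1,-1,-1], "slide": [[-0.02,0,0],[-0.04,0,0],[-0.04,0,0]], "rotation": [[0,0,0],[0,0,0],[0,0,0]]}}

```text
clock: 10.45
tcp_pos: [0.5154, 0.0154, 0.0266]
tcp_rot: [0.059, 0.998, 0.001, 0.001]
ft_force: [-4.9, 0.3, 3.0]
opening: 0.0001
```

Request:
{"api": "play_rows", "payload": {"fingers": [-1,-1,-1], "slide": [[-0.03,0,0],[-0.06,0,0],[-0.06,0,0]], "rotation": [[0,0,0],[0,0,0],[0,0,0]]}}

```text
clock: 10.75
tcp_pos: [0.5155, 0.0154, 0.0266]
tcp_rot: [0.058, 0.998, 0.001, -0.0]
ft_force: [-8.2, 0.7, 5.1]
opening: 0.0001
```

Request:
{"api": "play_rows", "payload": {"fingers": [-1,-1,-1], "slide": [[-0.04,0,0],[-0.06,0,0],[-0.06,0,0]], "rotation": [[0,0,0],[0,0,0],[0,0,0]]}}

```text
clock: 11.05
tcp_pos: [0.5154, 0.0154, 0.0266]
tcp_rot: [0.058, 0.998, 0.001, -0.002]
ft_force: [-7.5, 0.6, 5.1]
opening: -0.0005
```

```bash
python3 -c "
from h import *
st()"
```

```text
t 11.05 nest [-48.4   1. ] z 26.6 jaw 90.0 F nest [-7.5 -0.3] 5.1 open -0.5 q5,6 [0.   0.02] tilt 0.23
nx [-0.04   -0.     -0.0001]
ny [-0.      0.04    0.0001]
```

Request:
{"api": "play_rows", "payload": {"fingers": [-1,-1,-1,-1], "slide": [[-0.06,0,0],[-0.075,0,0],[-0.085,0,0],[-0.085,0,0]], "rotation": [[0,0,0],[0,0,0],[0,0,0],[0,0,0]]}}

```text
clock: 11.45
tcp_pos: [0.5154, 0.0154, 0.0266]
tcp_rot: [0.058, 0.998, 0.001, -0.004]
ft_force: [-8.6, 0.5, 6.3]
opening: -0.0001
```

```bash
python3 -c "
from h import *
st()"
```

```text
t 11.45 nest [-48.4   1. ] z 26.6 jaw 90.0 F nest [-8.6 -0.5] 6.3 open -0.1 q5,6 [0.   0.02] tilt 0.46
nx [-0.04   -0.     -0.0003]
ny [-0.      0.04    0.0001]
```

Request:
{"api": "play_rows", "payload": {"fingers": [-1,-1,-1,-1,-1,-1,-1,-1], "slide": [[0.2,0,0],[0.5,0,0],[0.9,0,0],[0.9,0,-1],[1.5,0,-2.1],[3,0,-2.1],[3.6,0,-2.1],[3.6,0,-2.1]], "rotation": [[0,0,0],[0,0,0],[0,0,0],[0,0,0],[0,0,0],[0,0,0],[0,0,0],[0,0,0]]}}

```text
clock: 12.25
tcp_pos: [0.4248, 0.0261, 0.0798]
tcp_rot: [0.058, 0.998, 0.001, -0.004]
ft_force: [0.2, 0.0, 0.1]
opening: 0.0
```

```bash
python3 - <<'E'
from h import *
st((-72,0),27,90)
A=np.mean([vision.read_camera('top')[0].astype(float) for _ in range(8)],0); cv2.imwrite('top6.png',A[:,:,::-1])
a=A[160:220,285:350,::-1]; cv2.imwrite('pics/t6.png',cv2.resize(np.clip(a*1.5,0,255).astype(np.uint8),None,fx=10,fy=10,interpolation=cv2.INTER_CUBIC))
E
```

```text
t 12.25 nest [-139.6    0.9] z 79.8 jaw 90.0 F nest [0.2 0. ] 0.1 open 0.0 q5,6 [0.   0.02] tilt 0.43
nx [-0.04   -0.     -0.0003]
ny [-0.      0.04    0.0001]
slide [-2.721 -0.043  2.093] rot z 0.0[ WARN:0@5.463] global loadsave.cpp:1063 imwrite_ Unsupported depth image for selected encoder is fallbacked to CV_8U.
```

View pics/t6.png

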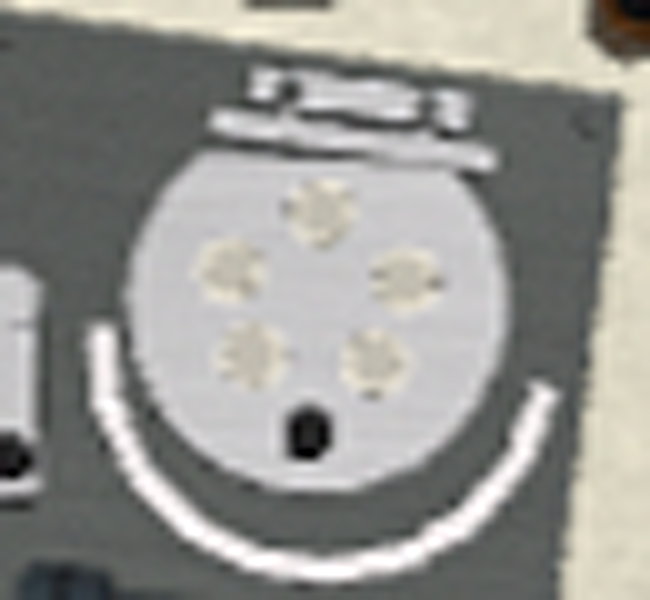

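The dark wedge between flat and bar is open at the left (210–300,140) and closed at the right, so the right corner touches and the disc is still about 2° short. I'll push again while dragging the stud towards +y to bring it flush.

Request:
{"api": "play_rows", "payload": {"fingers": [-1,-1,-1,-1,-1,-1,-1], "slide": [[-1.5,-0.06,0],[-2.7,-0.06,0.8],[-2.7,-0.06,1.6],[-2.7,-0.06,2.12],[-3.2,-0.06,2.12],[-3.5,-0.06,2.12],[-3.5,-0.06,2.12]], "rotation": [[0,0.05,0],[0,0.05,0],[0,0.05,0],[0,0.05,0],[0,0.05,0],[0,0.05,0],[0,0.05,0]]}}

```text
clock: 13.35
tcp_pos: [0.5143, 0.0139, 0.0263]
tcp_rot: [0.058, 0.998, 0.001, -0.007]
ft_force: [-1.0, 0.8, 0.6]
opening: 0.0003
```

```bash
python3 - <<'E'
from h import *
st((-48.4,0),27,90); a=cv2.imread('top6.png')
def onn(u,v,h):
    th=float(z['th']);R=np.array([[np.cos(th),-np.sin(th)],[np.sin(th),np.cos(th)]]); return (R.T@(onz('top',u,v,h)[:2]-z['o'])*1000).round(1)
print('stud',onn(285+(308-5)/10,160+(433-5)/10,.046))
E
```

```text
t 13.35 nest [-49.4  -0.7] z 26.3 jaw 90.0 F nest [-1.1  0.7] 0.6 open 0.3 q5,6 [0.   0.01] tilt 0.79
nx [-0.04    0.     -0.0005]
ny [-0.      0.04    0.0001]
slide [-0.039  0.027 -0.027] rot z -0.0
stud [-29.4   1.1]
```

Request:
{"api": "play_rows", "payload": {"fingers": [-1,-1,-1,-1,-1,-1,-1,-1], "slide": [[-0.03,0,-0.02],[-0.06,0,-0.02],[-0.09,0,-0.02],[-0.1,0.03,-0.02],[-0.1,0.06,-0.02],[-0.1,0.09,-0.02],[-0.1,0.12,-0.02],[-0.1,0.12,-0.02]], "rotation": [[0,-0.03,0],[0,-0.06,0],[0,-0.09,0],[0,-0.09,0],[0,-0.09,0],[0,-0.09,0],[0,-0.09,0],[0,-0.09,0]]}}

```text
clock: 14.15
tcp_pos: [0.5165, 0.0167, 0.0269]
tcp_rot: [0.058, 0.998, 0.001, -0.001]
ft_force: [-5.7, -0.6, 3.6]
opening: 0.0003
```

```bash
python3 -c "
from h import *
st()"
```

```text
t 14.15 nest [-47.5   2.3] z 26.9 jaw 90.0 F nest [-5.6 -1.3] 3.6 open 0.3 q5,6 [0.   0.02] tilt 0.15
nx [-0.04   -0.     -0.0001]
ny [-0.      0.04    0.0001]
```

Request:
{"api": "play_rows", "payload": {"fingers": [-1,-1,-1,-1,-1,-1,-1,-1], "slide": [[-0.06,0,0],[-0.07,0.02,0],[-0.07,0.04,0],[-0.07,0.06,0],[-0.07,0.08,0],[-0.07,0.08,0],[-0.07,0.04,0],[-0.07,0.04,0]], "rotation": [[0,0,0],[0,0,0],[0,0,0],[0,0,0],[0,0,0],[0,0,0],[0,0,0],[0,0,0]]}}

```text
clock: 14.95
tcp_pos: [0.5175, 0.0184, 0.0268]
tcp_rot: [0.058, 0.998, 0.002, -0.002]
ft_force: [-5.7, 1.9, 3.9]
opening: 0.0002
```

```bash
python3 -c "
from h import *
st()"
```

```text
t 14.95 nest [-46.7   4.2] z 26.8 jaw 90.0 F nest [-5.8  1.2] 3.9 open 0.2 q5,6 [0.   0.02] tilt 0.31
nx [-0.04   -0.     -0.0002]
ny [-0.      0.04    0.0001]
```

Request:
{"api": "play_rows", "payload": {"fingers": [-1,-1,-1,-1,-1], "slide": [[-0.06,0,0],[-0.08,0,0],[-0.09,0,0],[-0.09,0,0],[-0.09,0,0]], "rotation": [[0,0,0],[0,0,0],[0,0,0],[0,0,0],[0,0,0]]}}

```text
clock: 15.45
tcp_pos: [0.5176, 0.0186, 0.0267]
tcp_rot: [0.058, 0.998, 0.002, -0.004]
ft_force: [-8.0, -0.1, 6.1]
opening: -0.0004
```

```bash
python3 -c "
from h import *
st()"
```

```text
t 15.45 nest [-46.7   4.4] z 26.7 jaw 90.0 F nest [-8.  -1.1] 6.1 open -0.4 q5,6 [0.   0.02] tilt 0.53
nx [-0.04   -0.     -0.0003]
ny [-0.      0.04    0.0002]
```

Request:
{"api": "play_rows", "payload": {"fingers": [-1,-1,-1,-1,-1,-1,-1,-1], "slide": [[0.2,0,0],[0.5,0,0],[0.9,0,0],[0.9,0,-1],[1.5,0,-2.1],[3,0,-2.1],[3.7,0,-2.1],[3.7,0,-2.1]], "rotation": [[0,0,0],[0,0,0],[0,0,0],[0,0,0],[0,0,0],[0,0,0],[0,0,0],[0,0,0]]}}

```text
clock: 16.25
tcp_pos: [0.4242, 0.0296, 0.08]
tcp_rot: [0.058, 0.998, 0.002, -0.004]
ft_force: [-0.2, 0.1, -0.2]
opening: -0.0002
```

```bash
python3 - <<'E'
from h import *
st((-72,0),27,90)
A=np.mean([vision.read_camera('top')[0].astype(float) for _ in range(8)],0).astype(np.uint8); cv2.imwrite('top7.png',A[:,:,::-1])
a=A[160:220,285:350,::-1].astype(float); cv2.imwrite('pics/t7.png',cv2.resize(np.clip(a*1.5,0,255).astype(np.uint8),None,fx=10,fy=10,interpolation=cv2.INTER_CUBIC))
E
```

```text
t 16.25 nest [-140.7    4.4] z 80.0 jaw 90.1 F nest [-0.2  0. ] -0.2 open -0.2 q5,6 [0.   0.02] tilt 0.53
nx [-0.04   -0.0001 -0.0003]
ny [-0.0001  0.04    0.0002]
slide [-2.764 -0.188  2.098] rot z 0.01
```

View pics/t7.png

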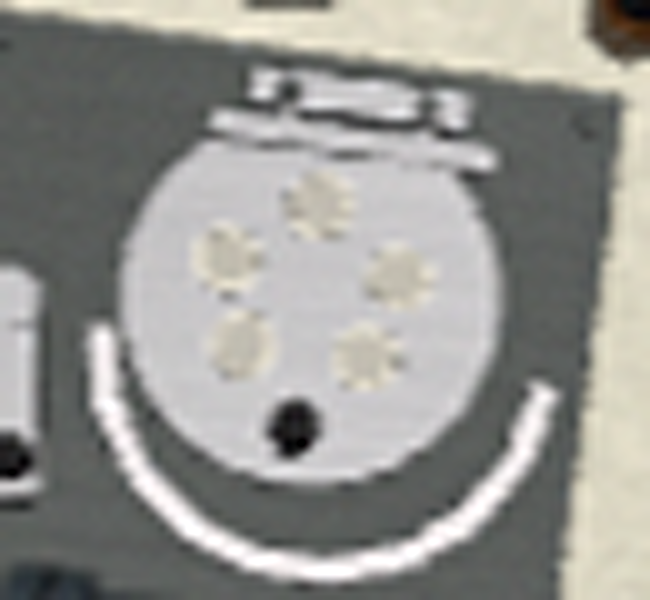

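The picture shows the left wedge closed, with only a thin dark line left around (330–440,160). I'll quantify the angle.

```bash
cat > ang.py <<'E'
from h import *
import sys
th=float(z['th']);R=np.array([[np.cos(th),-np.sin(th)],[np.sin(th),np.cos(th)]])
from scipy.optimize import least_squares
for fn in sys.argv[1:]:
    g=cv2.cvtColor(cv2.imread(fn),cv2.COLOR_BGR2GRAY).astype(np.float32)
    def samp(x,y,h):
        w=[R@(np.array([a,b])/1000)+z['o'] for a,b in zip(x,y)]; uv=np.array([proj('top',[*p,h]) for p in w],np.float32)
        return cv2.remap(g,uv[:,0].reshape(1,-1),uv[:,1].reshape(1,-1),cv2.INTER_CUBIC)[0]
    c=np.array([14.,2.])
    for it in range(2):
        pts=[]
        for a in np.radians(np.r_[60:115:3,125:240:3,245:300:3]):
            r=np.arange(52,66,.25); p=samp(c[0]+r*np.cos(a),c[1]+r*np.sin(a),.021); k=np.argmin(np.gradient(cv2.GaussianBlur(p.reshape(1,-1),(9,1),0)[0])); pts.append(c+r[k]*np.array([np.cos(a),np.sin(a)]))
        pts=np.array(pts); s=least_squares(lambda q:np.hypot(*(pts-q[:2]).T)-q[2],[*c,60],loss='soft_l1'); c=s.x[:2]
    print(fn,'centre',c.round(2),'r',s.x[2].round(2))
    X,Y=np.meshgrid(np.arange(-42,-12,.5),np.arange(-15,15,.5)); I=samp(X.ravel(),Y.ravel(),.046); w=np.clip(60-I,0,None); m=w>0
    st_=np.array([np.average(X.ravel(),weights=w),np.average(Y.ravel(),weights=w)]); d=c-st_; print('stud',st_.round(2),'dist',np.hypot(*d).round(1),'angle',np.degrees(np.arctan2(d[1],d[0])).round(2))
    x=np.arange(50,72,1.); 
    for y in range(-36,40,8):
        p=np.mean([samp(x,np.full(len(x),y+e),.0225) for e in (-2,0,2)],0); print(y,p.astype(int).tolist())
E
python3 ang.py top6.png top7.png
```

```text
Traceback (most recent call last):
  File "ang.py", line 14, in <module>
    r=np.arange(52,66,.25); p=samp(c[0]+r*np.cos(a),c[1]+r*np.sin(a),.021); k=np.argmin(np.gradient(cv2.GaussianBlur(p.reshape(1,-1),(9,1),0)[0])); pts.append(c+r[k]*np.array([np.cos(a),np.sin(a)]))
                              ~~~~^^^^^^^^^^^^^^^^^^^^^^^^^^^^^^^^^^^^^^^^
  File "ang.py", line 8, in samp
    w=[R@(np.array([a,b])/1000)+z['o'] for a,b in zip(x,y)]; uv=np.array([proj('top',[*p,h]) for p in w],np.float32)
                                                                          ~~~~^^^^^^^^^^^^^^
  File "h.py", line 16, in proj
    c,f,e,R=cam(n); p=R.T@(np.array(P)-e); q=p[:2]/p[2]; q=q*(1+c['k1']*(q@q)); return q*f+[c['cx'],c['cy']]
            ~~~^^^
  File "h.py", line 5, in cam
    c=vision.calibration(n); f=200/np.tan(np.radians(c['fov_y'])/2)
ValueError: time passes only in moves, steps and waits
```

```bash
sed -i 's/^def cam/import functools\n@functools.lru_cache\ndef cam/; s/^z=np.load.*/z=dict(np.load("nest.npz"))/' h.py; python3 ang.py top6.png top7.png
```

```text
top6.png centre [13.78  4.5 ] r 60.08
stud [-30.35   0.71] dist 44.3 angle 4.91
-36 [135, 135, 135, 134, 130, 126, 120, 110, 90, 71, 58, 61, 79, 102, 122, 133, 137, 135, 132, 125, 111, 90]
-28 [134, 134, 135, 136, 137, 138, 138, 138, 138, 135, 126, 114, 106, 107, 117, 129, 137, 141, 141, 129, 102, 69]
-20 [134, 134, 135, 136, 137, 137, 137, 137, 133, 125, 115, 109, 111, 119, 129, 135, 137, 136, 131, 129, 125, 113]
-12 [136, 137, 137, 136, 135, 136, 136, 132, 124, 115, 107, 105, 108, 114, 122, 129, 133, 132, 128, 121, 105, 81]
-4 [131, 133, 135, 135, 136, 136, 134, 133, 130, 120, 104, 87, 80, 90, 110, 130, 140, 144, 138, 119, 89, 58]
4 [144, 150, 150, 145, 138, 133, 136, 137, 127, 100, 69, 53, 65, 97, 129, 146, 147, 140, 127, 110, 91, 70]
12 [126, 128, 130, 133, 134, 138, 138, 125, 99, 71, 56, 63, 85, 111, 127, 135, 136, 133, 128, 119, 101, 77]
20 [135, 134, 133, 133, 138, 138, 124, 100, 73, 53, 47, 55, 72, 90, 107, 122, 133, 138, 137, 130, 115, 99]
28 [133, 132, 132, 135, 134, 126, 116, 102, 84, 64, 49, 51, 73, 106, 135, 148, 148, 138, 127, 113, 97, 78]
36 [132, 132, 133, 132, 128, 1
[... 568 characters left out ...]
 119, 126, 131, 131, 128, 120, 104, 80]
-4 [134, 136, 138, 137, 136, 135, 133, 134, 135, 128, 113, 95, 86, 93, 110, 129, 139, 142, 138, 120, 89, 56]
4 [131, 135, 139, 141, 141, 139, 138, 136, 127, 108, 87, 76, 83, 105, 128, 141, 144, 139, 127, 110, 91, 69]
12 [124, 122, 122, 123, 125, 129, 131, 132, 129, 125, 119, 113, 109, 110, 117, 127, 134, 133, 129, 121, 103, 77]
20 [138, 138, 135, 134, 133, 132, 131, 133, 134, 127, 111, 93, 84, 89, 103, 120, 130, 136, 135, 128, 114, 98]
28 [133, 134, 133, 133, 132, 131, 134, 134, 125, 107, 87, 78, 88, 111, 132, 142, 143, 137, 126, 113, 97, 78]
36 [134, 133, 132, 131, 131, 132, 131, 126, 119, 110, 103, 99, 100, 106, 116, 127, 134, 135, 131, 121, 102, 78]
```

The numbers show about 1.3–1.6° of twist left (left gap about 1 mm). The disc centre has also drifted to y≈+6, so the flat could nearly overhang the bar end. I'll regrip, recentre and square it, then push again.

Request:
{"api": "play_rows", "payload": {"fingers": [-0.2,-0.2,-0.2,-0.2,-0.2,-0.2,-0.2,-0.2], "slide": [[-1.5,0.03,0],[-3,0.03,0],[-4.42,0.03,0],[-4.42,0.03,0],[-4.42,0.03,0.8],[-4.42,0.03,1.5],[-4.42,0.03,2],[-4.42,0.03,2]], "rotation": [[0,-0.06,0],[0,-0.06,0],[0,-0.06,0],[0,-0.06,0],[0,-0.06,0],[0,-0.06,0],[0,-0.06,0],[0,-0.06,0]]}}

```text
clock: 17.45
tcp_pos: [0.5336, 0.0175, 0.0264]
tcp_rot: [0.058, 0.998, 0.002, -0.003]
ft_force: [0.3, 1.0, -0.5]
opening: 0.034
```

Request:
{"api": "play_rows", "payload": {"fingers": [-0.5,-0.75,-0.75,-0.75,-0.75], "slide": [[0,0,0],[0,0,0],[0,0,0],[0,0,0],[0,0,-0.02]], "rotation": [[0,0,0],[0,0,0],[0,0,0],[0,0,0],[0,0,0]]}}

```text
clock: 17.95
tcp_pos: [0.5334, 0.0176, 0.0271]
tcp_rot: [0.058, 0.998, 0.002, -0.003]
ft_force: [-2.0, 0.4, -2.6]
opening: 0.0133
```

```bash
python3 arc.py 1.6 0 11 0 4
```

```text
t 17.95 nest [-30.8   5.2] z 27.1 jaw 90.0 F nest [-2.   0.1] -2.6 open 13.3 q5,6 [0.   0.02] tilt 0.39
nx [-0.04   -0.     -0.0002]
ny [-0.      0.04    0.0002]
centre [11.18366564  6.35840272]
[np.float64(0.0), np.float64(-0.05), 0] [0, 0, 0.05]
[np.float64(0.0), np.float64(-0.1), 0] [0, 0, 0.1]
[np.float64(0.01), np.float64(-0.16), 0] [0, 0, 0.15]
[np.float64(0.01), np.float64(-0.21), 0] [0, 0, 0.2]
```

Request:
{"api": "play_rows", "payload": {"fingers": [-0.75,-0.75,-0.75,-0.75,-0.75,-0.75,-0.75,-0.75], "slide": [[0.06,0,0],[0.12,-0.05,0],[0.12,-0.1,0],[0.12,-0.16,0],[0.12,-0.21,0],[0.12,-0.21,0],[0.12,-0.21,0],[0.12,-0.21,0]], "rotation": [[0,0,0],[0,0,0.06],[0,0,0.12],[0,0,0.18],[0,0,0.24],[0,0,0.25],[0,0,0.25],[0,0,0.25]]}}

```text
clock: 18.75
tcp_pos: [0.5299, 0.0125, 0.0271]
tcp_rot: [0.076, 0.997, 0.002, -0.003]
ft_force: [0.2, 0.7, -2.3]
opening: 0.0138
```

Request:
{"api": "play_rows", "payload": {"fingers": [-0.5,-0.2,-0.2,-0.2,-0.2,-0.2,-0.2,-0.2], "slide": [[0,0,0],[0,0,0],[0,0,0],[0,0,0],[0,0,-0.7],[0,0,-1.4],[1.5,0,-2],[3,0,-2]], "rotation": [[0,0,0],[0,0,0],[0,0,0],[0,0,0],[0,0,0],[0,0,0],[0,0,0],[0,0,0]]}}

```text
clock: 19.55
tcp_pos: [0.4577, 0.0233, 0.08]
tcp_rot: [0.076, 0.997, 0.002, -0.0]
ft_force: [0.3, 0.7, 0.3]
opening: 0.0342
```

Request:
{"api": "play_rows", "payload": {"fingers": [-1,-1,-1,-1], "slide": [[1.5,0,0],[1.5,0,0],[1.5,0,0],[1.5,0,0]], "rotation": [[0,0,0],[0,0,0],[0,0,0],[0,0,0]]}}

```text
clock: 19.95
tcp_pos: [0.4219, 0.0288, 0.0806]
tcp_rot: [0.076, 0.997, 0.002, 0.001]
ft_force: [0.1, -0.4, -0.3]
opening: -0.0001
```

```bash
python3 - <<'E'
from h import *
st((-72,0),27,90)
A=np.mean([vision.read_camera('top')[0].astype(float) for _ in range(8)],0).astype(np.uint8); cv2.imwrite('top8.png',A[:,:,::-1])
E
python3 ang.py top8.png
```

```text
t 19.95 nest [-142.9    3.3] z 80.6 jaw 88.0 F nest [ 0.1 -0.3] -0.3 open -0.1 q5,6 [0.   0.06] tilt 0.21
nx [-0.04    0.0014  0.0001]
ny [0.0014 0.04   0.0001]
slide [-2.835 -0.041  2.147] rot z -0.25
top8.png centre [12.92 -0.46] r 60.39
stud [-31.83  -0.26] dist 44.8 angle -0.25
-36 [137, 137, 137, 138, 135, 132, 127, 116, 98, 83, 72, 68, 68, 71, 81, 96, 114, 129, 132, 126, 111, 90]
-28 [136, 137, 137, 136, 139, 139, 131, 109, 84, 67, 69, 88, 108, 113, 104, 96, 98, 114, 130, 131, 107, 73]
-20 [137, 137, 136, 136, 136, 131, 120, 108, 97, 94, 100, 106, 104, 94, 86, 89, 106, 125, 136, 137, 131, 116]
-12 [137, 135, 135, 135, 131, 128, 123, 110, 91, 73, 63, 63, 70, 80, 90, 101, 113, 122, 126, 121, 107, 82]
-4 [147, 145, 141, 137, 138, 137, 127, 107, 87, 75, 81, 100, 115, 112, 97, 85, 90, 110, 128, 124, 96, 60]
4 [141, 141, 140, 138, 135, 128, 119, 110, 102, 100, 103, 104, 97, 85, 78, 86, 108, 129, 134, 119, 95, 70]
12 [133, 132, 133, 133, 133, 136, 135, 124, 105, 86, 74, 75, 82, 91, 97, 103, 110, 117, 122, 119, 105, 80]
20 [133, 133, 132, 132, 135, 134, 124, 104, 84, 75, 86, 107, 119, 110, 90, 76, 83, 107, 129, 135, 122, 102]
28 [133, 131, 131, 132, 132, 127, 121, 113, 106, 104, 105, 102, 93, 82, 79, 91, 113, 131, 133, 120, 100, 78]
36 [132, 132, 131, 131, 132, 136, 134, 120, 97, 75, 65, 72, 88, 101, 107, 108, 111, 115, 120, 118, 104, 80]
```

The gap is now uniform along the bar: the flat edge is at x≈57.5 for all y, the disc angle is about 0° and the centre is at y≈0. Now for the final push.

Request:
{"api": "play_rows", "payload": {"fingers": [-1,-1,-1,-1,-1,-1,-1,-1], "slide": [[-1.5,-0.04,0],[-2.8,-0.04,0.8],[-2.8,-0.04,1.6],[-2.8,-0.04,2.13],[-3.1,-0.04,2.13],[-3.4,-0.04,2.13],[-3.5,-0.04,2.13],[-3.55,-0.04,2.13]], "rotation": [[0,0,-0.25],[0,0,-0.25],[0,0,-0.25],[0,0,-0.25],[0,0,-0.25],[0,0,-0.25],[0,0,-0.25],[0,0,-0.25]]}}

```text
clock: 21.15
tcp_pos: [0.5099, 0.0145, 0.0281]
tcp_rot: [0.058, 0.998, 0.002, 0.001]
ft_force: [-0.1, 0.4, 0.7]
opening: -0.0002
```

```bash
python3 -c "
from h import *
st((-52,-.3),27,90)"
```

```text
t 21.15 nest [-53.8  -0.6] z 28.1 jaw 90.0 F nest [-0.1  0.4] 0.7 open -0.2 q5,6 [0.   0.01] tilt 0.22
nx [-0.04   -0.      0.0001]
ny [-0.      0.04    0.0001]
slide [-0.074  0.012  0.043] rot z 0.0
```

Request:
{"api": "play_rows", "payload": {"fingers": [-1,-1,-1,-1,-1,-1,-1,-1], "slide": [[-0.03,0.01,0.04],[-0.06,0.01,0.04],[-0.09,0.01,0.04],[-0.12,0.01,0.04],[-0.14,0.01,0.04],[-0.16,0.01,0.04],[-0.18,0.01,0.04],[-0.2,0.01,0.04]], "rotation": [[0,0,0],[0,0,0],[0,0,0],[0,0,0],[0,0,0],[0,0,0],[0,0,0],[0,0,0]]}}

```text
clock: 21.95
tcp_pos: [0.5138, 0.0143, 0.027]
tcp_rot: [0.058, 0.998, 0.002, -0.0]
ft_force: [-3.4, 0.2, 2.3]
opening: -0.0002
```

Request:
{"api": "play_rows", "payload": {"fingers": [-1,-1,-1,-1], "slide": [[-0.03,0,0],[-0.05,0,0],[-0.06,0,0],[-0.06,0,0]], "rotation": [[0,0,0],[0,0,0],[0,0,0],[0,0,0]]}}

```text
clock: 22.35
tcp_pos: [0.5152, 0.0142, 0.0268]
tcp_rot: [0.058, 0.998, 0.002, -0.0]
ft_force: [-2.5, 0.3, 2.1]
opening: -0.0002
```

```bash
python3 -c "
from h import *
st()"
```

```text
t 22.35 nest [-48.6  -0.3] z 26.8 jaw 90.0 F nest [-2.6 -0. ] 2.1 open -0.2 q5,6 [0.   0.01] tilt 0.22
nx [-0.04 -0.   -0.  ]
ny [-0.      0.04    0.0001]
```

Request:
{"api": "play_rows", "payload": {"fingers": [-1,-1,-1,-1,-1], "slide": [[-0.03,0,0],[-0.05,0,0],[-0.07,0,0],[-0.09,0,0],[-0.09,0,0]], "rotation": [[0,0,0],[0,0,0],[0,0,0],[0,0,0],[0,0,0]]}}

```text
clock: 22.85
tcp_pos: [0.5174, 0.0139, 0.0268]
tcp_rot: [0.058, 0.998, 0.002, -0.0]
ft_force: [-3.9, -0.4, 2.9]
opening: -0.0
```

Request:
{"api": "play_rows", "payload": {"fingers": [-1,-1,-1], "slide": [[-0.04,0,0],[-0.06,0,0],[-0.06,0,0]], "rotation": [[0,0,0],[0,0,0],[0,0,0]]}}

```text
clock: 23.15
tcp_pos: [0.5178, 0.0138, 0.0267]
tcp_rot: [0.058, 0.998, 0.002, -0.002]
ft_force: [-6.8, 0.1, 4.1]
opening: 0.0
```

```bash
python3 -c "
from h import *
st()"
```

```text
t 23.15 nest [-45.9  -0.4] z 26.7 jaw 90.0 F nest [-6.8 -0.7] 4.1 open 0.0 q5,6 [0.   0.01] tilt 0.28
nx [-0.04   -0.     -0.0001]
ny [-0.      0.04    0.0001]
```

Request:
{"api": "play_rows", "payload": {"fingers": [-1,-1,-1,-1], "slide": [[-0.07,0,0],[-0.09,0,0],[-0.11,0,0],[-0.11,0,0]], "rotation": [[0,0,0],[0,0,0],[0,0,0],[0,0,0]]}}

```text
clock: 23.55
tcp_pos: [0.5179, 0.0138, 0.0266]
tcp_rot: [0.058, 0.998, 0.002, -0.004]
ft_force: [-9.4, 1.1, 7.3]
opening: -0.0001
```

```bash
python3 -c "
from h import *
st()"
```

```text
t 23.55 nest [-45.8  -0.4] z 26.6 jaw 90.0 F nest [-9.5 -0.1] 7.3 open -0.1 q5,6 [0.   0.01] tilt 0.55
nx [-0.04   -0.     -0.0004]
ny [-0.      0.04    0.0001]
```

Request:
{"api": "play_rows", "payload": {"fingers": [-1,-1,-1,-1,-1,-1,-1,-1], "slide": [[-0.11,0,-0.02],[-0.11,0,-0.02],[-0.11,0,-0.02],[-0.11,0,-0.02],[-0.11,0,-0.02],[-0.11,0,-0.02],[-0.11,0,-0.02],[-0.11,0,-0.02]], "rotation": [[0,0,0],[0,0,0],[0,0,0],[0,0,0],[0,0,0],[0,0,0],[0,0,0],[0,0,0]]}}

```text
clock: 24.35
tcp_pos: [0.5179, 0.0137, 0.0266]
tcp_rot: [0.058, 0.998, 0.002, -0.007]
ft_force: [-9.9, 1.3, 6.3]
opening: -0.0
```

```bash
python3 -c "
from h import *
st()"
```

```text
t 24.35 nest [-45.8  -0.4] z 26.6 jaw 90.0 F nest [-10.    0.2] 6.3 open -0.0 q5,6 [0.   0.01] tilt 0.86
nx [-0.04   -0.     -0.0006]
ny [-0.      0.04    0.0001]
```

Request:
{"api": "play_rows", "payload": {"fingers": [-1,-1,-1,-1,-1,-1,-1,-1], "slide": [[0.05,0,-0.02],[0.4,0,-0.02],[0.9,0,-0.02],[0.9,0,-1],[1.5,0,-2.1],[3,0,-2.1],[3.7,0,-2.1],[3.7,0,-2.1]], "rotation": [[0,0,0],[0,0,0],[0,-0.1,0],[0,-0.1,0],[0,-0.1,0],[0,-0.1,0],[0,-0.1,0],[0,-0.1,0]]}}

```text
clock: 25.15
tcp_pos: [0.4258, 0.0245, 0.0808]
tcp_rot: [0.058, 0.998, 0.001, 0.001]
ft_force: [-0.2, 0.8, 0.9]
opening: 0.0
```

```bash
python3 - <<'E'
from h import *
st((-75,50),80,90)
A=np.mean([vision.read_camera('top')[0].astype(float) for _ in range(8)],0).astype(np.uint8); cv2.imwrite('top9.png',A[:,:,::-1])
a=A[160:220,285:350,::-1].astype(float); cv2.imwrite('pics/t9.png',cv2.resize(np.clip(a*1.5,0,255).astype(np.uint8),None,fx=10,fy=10,interpolation=cv2.INTER_CUBIC))
E
python3 ang.py top9.png
```

```text
t 25.15 nest [-138.5   -0.5] z 80.8 jaw 90.0 F nest [-0.3  0.7] 0.9 open 0.0 q5,6 [0.   0.01] tilt 0.18
nx [-0.04 -0.    0.  ]
ny [-0.      0.04    0.0001]
slide [-2.541  2.017  0.039] rot z 0.01
top9.png centre [17.07 -0.61] r 60.44
stud [-2.809e+01 -2.000e-02] dist 45.2 angle -0.74
-36 [134, 135, 135, 135, 135, 136, 136, 137, 136, 134, 131, 124, 118, 114, 115, 123, 131, 133, 130, 123, 109, 89]
-28 [133, 134, 135, 136, 136, 136, 135, 135, 135, 133, 127, 118, 111, 111, 119, 129, 136, 140, 140, 128, 101, 67]
-20 [135, 136, 136, 136, 135, 135, 134, 134, 132, 129, 125, 123, 124, 127, 130, 132, 133, 133, 130, 128, 125, 114]
-12 [126, 129, 132, 135, 137, 137, 136, 135, 135, 135, 132, 126, 118, 112, 113, 122, 130, 132, 129, 121, 105, 80]
-4 [133, 137, 138, 135, 127, 118, 114, 120, 129, 131, 119, 102, 92, 97, 112, 129, 138, 142, 139, 121, 90, 57]
4 [130, 132, 132, 131, 129, 128, 131, 133, 129, 116, 98, 88, 94, 113, 134, 145, 145, 139, 126, 109, 90, 68]
12 [135, 136, 135, 134, 133, 133, 132, 132, 133, 134, 132, 126, 120, 116, 118, 126, 132, 131, 128, 120, 102, 77]
20 [132, 133, 134, 134, 133, 132, 131, 132, 133, 130, 122, 113, 107, 107, 112, 121, 128, 134, 135, 129, 115, 99]
28 [132, 132, 133, 133, 132, 132, 131, 130, 128, 125, 123, 122, 124, 129, 133, 135, 137, 134, 124, 111, 96, 77]
36 [132, 132, 133, 134, 133, 132, 130, 130, 131, 131, 128, 121, 113, 111, 117, 127, 134, 134, 131, 121, 102, 77]
```

View pics/t9.png

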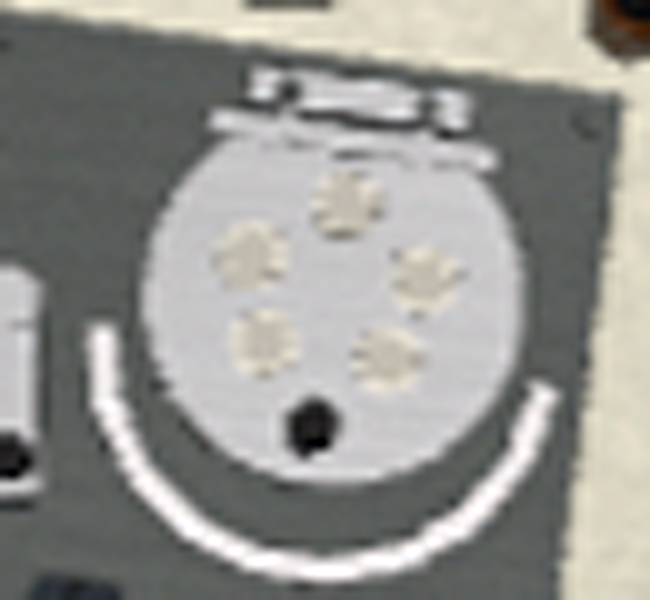

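The flat is now flush along its full length: only a faint, even seam line remains at (230–480,150), and the left and right profiles agree. Next is the keeper.

Request:
{"api": "play_rows", "payload": {"fingers": [-1,-1,-1,-1,-1,-1,-1,-1], "slide": [[-0.8,1.2,0],[-1.6,2.4,0],[-2.4,3.6,0],[-3.3,4.9,0],[-3.3,4.9,0],[-3.3,4.9,0],[-3.3,4.9,0],[-3.3,4.9,0]], "rotation": [[0,0,1],[0,0,2],[0,0,3],[0,0,4],[0,0,5],[0,0,6],[0,0,7],[0,0,8]]}}

```text
clock: 26.35
tcp_pos: [0.524, 0.1364, 0.08]
tcp_rot: [0.581, 0.814, 0.001, -0.001]
ft_force: [-0.7, 0.2, 0.1]
opening: 0.0001
```

```bash
python3 -c "
from h import *
st((-55,121),39,11)"
```

```text
t 26.35 nest [-54.1 122.1] z 80.0 jaw 25.7 F nest [-0.7  0.1] 0.1 open 0.1 q5,6 [0.   1.37] tilt 0.17
nx [-0.0173  0.036  -0.0001]
ny [0.036  0.0173 0.0001]
slide [-0.028 -0.052  1.641] rot z 1.84
```

Request:
{"api": "play_rows", "payload": {"fingers": [-1,-1,-1,-1,-1,-1], "slide": [[0,-0.05,0],[0,-0.05,0.5],[0,-0.05,1],[0,-0.05,1.5],[0,-0.05,1.65],[0,-0.05,1.65]], "rotation": [[0,0,0.9],[0,0,1.84],[0,0,1.84],[0,0,1.84],[0,0,1.84],[0,0,1.84]]}}

```text
clock: 26.95
tcp_pos: [0.5216, 0.136, 0.0372]
tcp_rot: [0.68, 0.733, -0.0, -0.002]
ft_force: [-0.2, -0.1, -0.1]
opening: 0.0001
```

```bash
cat > kp.py <<'E'
from h import *
import sys
# sweep: keeper angle from a to b (deg) in n rows, finger 'off' mm behind the peg along the tangent
a,b,n,off=map(float,sys.argv[1:]); n=int(n)
st(); s=arm.sense(); th=float(z['th']); M=Rn.from_quat(s['tcp_rot']).as_matrix()
R=np.array([[np.cos(th),-np.sin(th)],[np.sin(th),np.cos(th)]]); P=R.T@(s['tcp_pos'][:2]-z['o'])*1000
ja=np.degrees(np.arctan2(M[1,1],M[0,1])-th)
for k in range(1,n+1):
    t=np.radians(a+(b-a)*k/n); w=np.array([0,100])+50*np.array([-np.cos(t),-np.sin(t)])-off*np.array([np.sin(t),-np.cos(t)])
    v=M.T@np.r_[R@(w-P),(39-s['tcp_pos'][2]*1000)]/25; v=M.T@np.r_[R@((w-P)/1000),.039-s['tcp_pos'][2]]/.025
    print(v.round(2).tolist(),[0,0,round(-((np.degrees(t)-ja+90)%180-90)/8,2)])
E
python3 kp.py 5 35 8 18
```

```text
t 26.95 nest [-56.4 121.4] z 37.2 jaw 11.0 F nest [-0.2 -0.1] -0.1 open 0.1 q5,6 [0.   1.62] tilt 0.27
nx [-0.0077  0.0393 -0.0002]
ny [0.0393 0.0077 0.0001]
[-0.47, 0.08, -0.07] [0, 0, np.float64(0.29)]
[-0.6, 0.03, -0.07] [0, 0, np.float64(-0.18)]
[-0.74, -0.01, -0.07] [0, 0, np.float64(-0.65)]
[-0.87, -0.04, -0.07] [0, 0, np.float64(-1.12)]
[-1.01, -0.06, -0.07] [0, 0, np.float64(-1.59)]
[-1.15, -0.07, -0.07] [0, 0, np.float64(-2.06)]
[-1.29, -0.08, -0.07] [0, 0, np.float64(-2.53)]
[-1.43, -0.07, -0.07] [0, 0, np.float64(-2.99)]
```

Request:
{"api": "play_rows", "payload": {"fingers": [-1,-1,-1,-1,-1,-1,-1,-1], "slide": [[-0.3,0.05,-0.07],[-0.6,0.03,-0.07],[-0.74,-0.01,-0.07],[-0.87,-0.04,-0.07],[-1.01,-0.06,-0.07],[-1.15,-0.07,-0.07],[-1.29,-0.08,-0.07],[-1.43,-0.07,-0.07]], "rotation": [[0,0,0],[0,0,-0.18],[0,0,-0.65],[0,0,-1.12],[0,0,-1.59],[0,0,-2.06],[0,0,-2.53],[0,0,-2.99]]}}

```text
clock: 27.75
tcp_pos: [0.5231, 0.1001, 0.0397]
tcp_rot: [0.512, 0.859, 0.001, -0.002]
ft_force: [0.5, 1.4, -0.5]
opening: 0.0002
```

```bash
python3 kp.py 35 70 8 18
```

```text
t 27.75 nest [-50.7  86. ] z 39.7 jaw 35.2 F nest [0.3 1.4] -0.5 open 0.2 q5,6 [0.   1.14] tilt 0.27
nx [-0.023   0.0327 -0.0001]
ny [0.0327 0.023  0.0001]
[-0.14, -0.07, 0.03] [0, 0, np.float64(-0.53)]
[-0.3, -0.1, 0.03] [0, 0, np.float64(-1.07)]
[-0.46, -0.13, 0.03] [0, 0, np.float64(-1.62)]
[-0.62, -0.14, 0.03] [0, 0, np.float64(-2.17)]
[-0.78, -0.14, 0.02] [0, 0, np.float64(-2.72)]
[-0.94, -0.13, 0.02] [0, 0, np.float64(-3.26)]
[-1.1, -0.11, 0.02] [0, 0, np.float64(-3.81)]
[-1.26, -0.07, 0.02] [0, 0, np.float64(-4.36)]
```

Contact force is about 1.4 N against the push direction, so the peg is moving. I'll continue.

Request:
{"api": "play_rows", "payload": {"fingers": [-1,-1,-1,-1,-1,-1,-1,-1], "slide": [[-0.14,-0.05,0.03],[-0.3,-0.1,0.03],[-0.46,-0.13,0.03],[-0.62,-0.14,0.03],[-0.78,-0.14,0.02],[-0.94,-0.13,0.02],[-1.1,-0.11,0.02],[-1.26,-0.07,0.02]], "rotation": [[0,0,-0.53],[0,0,-1.07],[0,0,-1.62],[0,0,-2.17],[0,0,-2.72],[0,0,-3.26],[0,0,-3.81],[0,0,-4.36]]}}

```text
clock: 28.55
tcp_pos: [0.5369, 0.0716, 0.0399]
tcp_rot: [0.229, 0.973, 0.002, -0.002]
ft_force: [-0.6, 1.2, -0.5]
opening: 0.0002
```

```bash
python3 kp.py 70 90 8 18
```

```text
t 28.55 nest [-33.7  59.2] z 39.9 jaw 70.2 F nest [-0.7  1.1] -0.5 open 0.2 q5,6 [0.   0.47] tilt 0.3
nx [-0.0376  0.0135 -0.0001]
ny [0.0135 0.0376 0.0002]
[-0.08, -0.04, 0.03] [0, 0, np.float64(-0.28)]
[-0.16, -0.06, 0.03] [0, 0, np.float64(-0.59)]
[-0.25, -0.08, 0.03] [0, 0, np.float64(-0.91)]
[-0.35, -0.1, 0.03] [0, 0, np.float64(-1.22)]
[-0.44, -0.12, 0.03] [0, 0, np.float64(-1.53)]
[-0.53, -0.13, 0.03] [0, 0, np.float64(-1.84)]
[-0.62, -0.13, 0.03] [0, 0, np.float64(-2.16)]
[-0.71, -0.13, 0.03] [0, 0, np.float64(-2.47)]
```

Request:
{"api": "play_rows", "payload": {"fingers": [-1,-1,-1,-1,-1,-1,-1,-1], "slide": [[-0.08,-0.03,0.03],[-0.16,-0.06,0.03],[-0.25,-0.08,0.03],[-0.35,-0.1,0.03],[-0.44,-0.12,0.03],[-0.53,-0.13,0.03],[-0.62,-0.13,0.03],[-0.65,-0.13,0.03]], "rotation": [[0,0,-0.28],[0,0,-0.59],[0,0,-0.91],[0,0,-1.22],[0,0,-1.53],[0,0,-1.84],[0,0,-2.16],[0,0,-2.47]]}}

```text
clock: 29.35
tcp_pos: [0.5503, 0.0608, 0.0399]
tcp_rot: [0.057, 0.998, 0.002, -0.001]
ft_force: [-1.0, -0.9, 0.9]
opening: 0.0001
```

Request:
{"api": "play_rows", "payload": {"fingers": [-1,-1,-1,-1], "slide": [[-0.03,0,0],[-0.05,0,0],[-0.07,0,0],[-0.07,0,0]], "rotation": [[0,0,0],[0,0,0],[0,0,0],[0,0,0]]}}

```text
clock: 29.75
tcp_pos: [0.5505, 0.0607, 0.0399]
tcp_rot: [0.058, 0.998, 0.002, -0.003]
ft_force: [-6.2, 0.8, 2.8]
opening: 0.0001
```

```bash
python3 -c "
from h import *
st()"
```

```text
t 29.75 nest [-18.9  50. ] z 39.9 jaw 90.1 F nest [-6.2  0. ] 2.8 open 0.1 q5,6 [0.  0.1] tilt 0.39
nx [-0.04   -0.0001 -0.0002]
ny [-0.0001  0.04    0.0002]
```

The keeper is at a hard stop at 6 N. I'll retreat and verify.

Request:
{"api": "play_rows", "payload": {"fingers": [-1,-1,-1,-1,-1,-1,-1,-1], "slide": [[0.1,0,0],[0.4,0,0],[0.7,0,0],[0.7,0,-1],[0.7,0,-2],[2.5,0,-2.5],[4.5,0,-2.5],[5.5,0,-2.5]], "rotation": [[0,0,0],[0,0,0],[0,0,0],[0,0,0],[0,0,0],[0,0,0],[0,0,0],[0,0,0]]}}

```text
clock: 30.55
tcp_pos: [0.4109, 0.0764, 0.103]
tcp_rot: [0.057, 0.998, 0.002, -0.003]
ft_force: [-0.3, -0.2, 0.3]
opening: 0.0001
```

```bash
python3 - <<'E'
from h import *
st()
A=np.mean([vision.read_camera('top')[0].astype(float) for _ in range(8)],0).astype(np.uint8); cv2.imwrite('top10.png',A[:,:,::-1])
a=A[155:225,270:355,::-1].astype(float); cv2.imwrite('pics/t10.png',cv2.resize(np.clip(a*1.5,0,255).astype(np.uint8),None,fx=8,fy=8,interpolation=cv2.INTER_CUBIC))
E
python3 ang.py top10.png
```

```text
t 30.55 nest [-159.3   49.3] z 103.0 jaw 90.1 F nest [-0.3 -0.2] 0.3 open 0.1 q5,6 [0.   0.13] tilt 0.45
nx [-0.04   -0.0001 -0.0003]
ny [-0.0001  0.04    0.0002]
top10.png centre [16.9  -0.81] r 60.21
stud [-2.807e+01  2.000e-02] dist 45.0 angle -1.06
-36 [134, 135, 135, 134, 135, 136, 138, 138, 138, 136, 132, 125, 118, 114, 116, 123, 131, 134, 131, 124, 110, 90]
-28 [134, 134, 135, 136, 136, 136, 136, 136, 135, 133, 126, 118, 112, 112, 119, 129, 135, 139, 139, 128, 101, 69]
-20 [135, 136, 137, 137, 136, 135, 135, 134, 132, 129, 126, 124, 125, 127, 130, 132, 133, 133, 131, 129, 126, 114]
-12 [126, 129, 132, 135, 136, 136, 134, 133, 134, 135, 133, 127, 119, 114, 115, 123, 131, 132, 129, 120, 103, 79]
-4 [134, 137, 139, 136, 128, 119, 115, 121, 129, 131, 119, 103, 93, 98, 113, 129, 138, 142, 138, 120, 88, 56]
4 [130, 132, 131, 129, 127, 127, 130, 133, 129, 116, 98, 88, 93, 113, 133, 144, 145, 139, 126, 108, 89, 68]
12 [135, 136, 136, 135, 134, 133, 132, 131, 132, 133, 132, 126, 120, 117, 120, 128, 133, 132, 128, 120, 102, 77]
20 [133, 134, 135, 135, 133, 132, 131, 132, 133, 130, 122, 113, 105, 106, 111, 120, 128, 134, 135, 129, 114, 98]
28 [133, 133, 133, 133, 132, 131, 131, 130, 128, 125, 122, 121, 123, 127, 132, 136, 138, 135, 126, 113, 97, 78]
36 [132, 133, 134, 134, 134, 132, 131, 130, 131, 131, 128, 121, 114, 112, 117, 127, 134, 134, 130, 121, 102, 78]
```

View pics/t10.png

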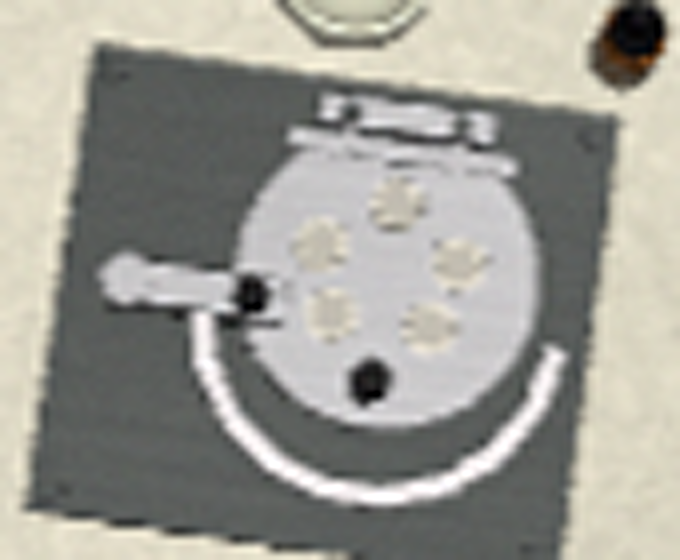

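The keeper points square across the disc's edge, with its pivot at (125,278) and peg at (252,294). That is a slope of about 7°, matching the nest's 6.7°. The bar seam is identical to before the swing, so I'm handing in.

```bash
python3 -c "
from h import *
print(arm.close_job())"
```

```text
the job is handed in; nothing more can be done
None
```

The disc is flush against the stop bar, the keeper is round at its stop, and I handed the job in at about 31 s with the robot touching nothing.

- **Turning:** I held the stud lightly between both fingertips, rather than using a single fingertip, and turned the disc about 73° clockwise where it lay.
- **First seating failed:** The picture after the first push showed a gap at the left end, about 2–3° out. Dragging the stud sideways left about 1.5° and shifted the disc off centre. I gripped the stud again, squared and recentred the disc, and pushed once more.
- **Final push:** A shut fingertip pushed the stud until the disc stopped firmly against the bar. The force read 9.5 N at the start and 10.0 N at the end of a 0.8 s hold. I did not sample it in between. The finger also pressed down on the stud with about 6–7 N, so the total force was about 12 N.
- **Keeper:** I swung it by its peg until it met a hard stop at about 6 N, then let go.

**Last checks:** The seam between flat and bar was even along its whole length, and unchanged by swinging the keeper. The keeper lies square to the bar direction to within about 1°.

**Disagreement:** Estimating the disc's angle from its centre and stud gave −0.7° to −1.1°. I trusted the even seam instead, because that estimate also put the stud 45 mm from the centre instead of 42 mm.

The dish and dropper_b look unmoved in the final picture. I did not recheck the other bystanders at the end.

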